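Make up two sampling kits

ROBOT

A 6-joint arm with a two-finger parallel gripper is mounted at the origin on a cart in front of the work surface, level with it; the furniture and walls round the work are solid. World frame = base frame: x ahead of the robot, y to its left, z up, the work surface at z = 0. Lengths are in mm, angles in rad, forces in N, time in s.
With the tool pointing down it reaches from about 350 to 775 mm from the base axis. Payload 7.3 kg.
Tool frame: the origin (TCP) lies at the very end of the fingers, on their centre line; the grasp point (between the pads) lies bot.grip_point_offset behind it (bot.grip_point_offset is the distance from the TCP to the grasp point, in mm); z points along the fingers, y is the line along which they close (so a half turn about z gives the same grasp; the last joint's range is limited). The gripper opens to 92 mm and grips with 3 to 60 N. Pads are 19 mm wide; open, the fingers measure 130 mm over their backs; the gripper's body (75 mm by 190 mm) begins 47 mm behind the grasp point.
Start: joints at [1.007, 0.342, 1.524, -0, 1.275, -0.146], TCP at [213.007, 479.867, 226.741] pointing down, gripper open.
Joint ranges: [-2.53, 2.53], [-0.77, 2.02], [0.04, 2.7], [-1, 4.14], [0.28, 2.66], [-3.11, 3.11]. Speed limits (rad/s): [2.57, 2.57, 3.14, 3.14, 3.14, 3.14].

INTERFACE

Orientations are given as [roll, pitch, yaw] about the fixed x, y, z axes, in that order (R = Rz(yaw) Ry(pitch) Rx(roll)).
In Python, from plant import bot gives the robot as it stands. The module is installed in compiled form; this text tells all that it offers.
- The arm moves only by the tool carry_out, never from a script. Its argument "plan" is a list of rows, each an object of numbers: "tx", "ty", "tz": the shift along the world's x, y, z in mm; "rx", "ry", "rz": the turn, a rotation vector about the world's x, y, z in rad. A call has 1 to 12 rows; each row shifts and turns the commanded pose from where the row before left it; what a row does not reach is not made up. A row lasts 1/10 s, in which the tool goes at most 50 mm and 8.59 degrees, less where a joint would pass 70% of its speed; a pose out of reach is approached as far as the arm can. A call with a gripper value outside its range is refused whole. "gripper" is the closure, from 0 (fully open) to 1 (shut), set as the call begins (left out, the last holds). The fingers move at their own pace and stop on an object; the grip force is fixed at half the most. Time passes only in rows, so rows that do not move let the fingers close. It gives the time, the measured TCP pose, the force, the opening and the grip force at its end, in the units of the state.
- bot.get_obs(): the state, without advancing time (a new reading comes with each control period).
- bot.capture(name): name is "scene" or "top"; returns the picture (384x512x3 uint8, red, green, blue); there is no depth.
- bot.camera_model(name): a dict with "camera_matrix" (3x3 intrinsics, pixels), "R" (3x3) and "t" (3): a world point X has camera coordinates R X + t. Camera axes: x right, y down, z forward; pixel columns grow to the right and rows downward; lengths in mm; the calibration is good to about 2 mm. A picture is of the moment at which its call begins. camera_model takes no time and is no camera call.
- bot.close_job(): hands the job in; it is judged then, once.
The state is a dict: "time": time; "joint_positions": joint angles; "dq": joint speeds; "tau": joint torques, N m; "tool_pos": TCP position; "tcp_rot": TCP orientation; "contact_force": force on the tool from outside, world axes, zero at the start; "moment": the same for the moment, N m; "grip_width": finger opening in mm; "finger_force": force on a finger pad.
Only numpy, scipy, OpenCV 4.12 (cv2) and the standard library are available. Lean on these libraries where they do the work, as an engineer would, in place of code of your own. Each camera call takes 0.05 s, during which the arm holds its last target. There are 200 camera calls.

TASK

Make up the two sampling kits from the stock standing on the worktop: in the yellow tray the jar with the teal lid in the large well and the small brown dropper bottle in the small well, in the red tray the jar with the blue lid in the large well and the grey rubber stopper in the small well. Stand each thing upright on the floor of its well, wide end up for the stopper as it stands now, never letting one fall over, and let go. Leave the petri dish, the brush and the green slide box where they are.

Things in the scene. Friction and masses are not known exactly. Their poses are not given: they have to be found in the camera images.
- teal_jar: Clear sample jar with a teal (blue-green) screw lid, closed (the lid does not come off); round, upright, 65 mm high: body 56 mm in diameter, lid 59 mm in diameter from 49 to 65 mm height, about 0.1 kg. Origin: centre of the underside, z up. It starts standing in the row of stock on the robot's side of the trays.
- blue_jar: Clear sample jar with a plain blue screw lid, closed (the lid does not come off); round, upright, 65 mm high: body 56 mm in diameter, lid 59 mm in diameter from 49 to 65 mm height, about 0.1 kg. Origin: centre of the underside, z up. It starts standing in the row of stock on the robot's side of the trays.
- drop_bottle: Small brown bottle with a white ribbed cap, round, upright, 78 mm high: body 40 mm in diameter up to the shoulder at about 60 mm, cap 27 mm in diameter above, 0.07 kg. Origin: centre of the underside, z up. It starts standing in the row of stock.
- stopper: Dark grey rubber stopper, a round cone frustum standing on its narrow end, 27 mm high, 33 mm in diameter at the top and a little narrower at the foot, 0.02 kg. Origin: centre of the underside, z up. It starts standing in the row of stock.
- yellow_tray: Yellow kit tray, fixed on the worktop, 100 x 180 x 12 mm (x, y, z), with two wells 8 mm deep lined with grey. Origin: centre of the underside, z up. Well floors lie 4 mm above it. Large well 84 x 84 mm, centre at x 0, y -40 mm in the tray's frame; small well 84 (x) by 60 mm (y), centre at x 0, y +52 mm; a bar with a black strip between. Its y points about to the robot's left: large well on the right.
- red_tray: Red kit tray, fixed on the worktop, 100 x 180 x 12 mm (x, y, z), with two wells 8 mm deep lined with grey. Origin: centre of the underside, z up. Well floors lie 4 mm above it. Large well 84 x 84 mm, centre at x 0, y -40 mm in the tray's frame; small well 84 (x) by 60 mm (y), centre at x 0, y +52 mm; a bar with a black strip between. Its y points about to the robot's right: large well on the left.
- petri_dish: Low round petri dish with a white lid, 61 mm in diameter, 15 mm high, loose, in the row of stock (the row runs along y; neighbours' centres are at least 80 mm apart). Origin: centre of the underside. Not needed for the kits: leave it where it is.
- brush: Scrubbing brush with a cream handle, 30 x 86 x 55 mm, loose, behind the trays. Origin: centre of the underside. Not needed for the kits: leave it where it is.
- slide_box: Green slide box, 68 x 96 x 34 mm, loose, to the right in front of the sink. Origin: centre of the underside. Not needed for the kits: leave it where it is.
Not all that is in view belongs to the job. There is more than one size of the stopper; the job needs the smaller.

How it is judged:
By the outcome, as a careful person would: the job done as asked, in the order asked, and still so for the second after the job is handed in, with the robot touching nothing.
It also fails if it takes over 99 s, if anything falls off the work surface, if the arm or the gripper's body presses on something with over 40 N, if the wrist force passes 120 N, or if a joint passes its speed limit or range.

## Working session

There is one attempt and no reset: what is moved stays moved. The work goes in short steps, Python scripts to look and compute and a tool call to move; the robot and the scene stay as the last step left them, time stands still between calls to the robot, and variables do not carry over. Pictures are saved under pics/ and viewed, at most 14 in all, crops included, and the job is handed in when it is done.

Besides the shell and the picture viewer there is one more tool, called after "Emit:" as name(argument=value, ...), one argument or row to a line, values as JSON. carry_out: Moves the arm, as the interface text tells. Its arguments: {"type":"object","properties":{"plan":{"type":"array"},"gripper":{"type":"number"}},"required":["plan"]}

```bash
mkdir -p pics; python3 - <<'E'
from plant import bot
import cv2
for n in("scene","top"):
    cv2.imwrite(f"pics/{n}0.png",cv2.cvtColor(bot.capture(n),cv2.COLOR_RGB2BGR))
    m=bot.camera_model(n);print(n,m["camera_matrix"],m["R"],m["t"])
o=bot.get_obs();print(o,bot.grip_point_offset)
E
```

```text
scene [[473.79709668   0.         250.23195624]
 [  0.         473.79709668 187.50301317]
 [  0.           0.           1.        ]] [[ 0.74500853 -0.66689056 -0.01480786]
 [-0.33289152 -0.3524654  -0.87461499]
 [ 0.57805322  0.65652504 -0.48459194]] [-425.56772354  204.26435225  954.01515471]
top [[361.99012102   0.         251.46439685]
 [  0.         361.99012102 195.20226022]
 [  0.           0.           1.        ]] [[-1.26085940e-02 -9.99920141e-01  8.57749009e-04]
 [-9.86223269e-01  1.22943745e-02 -1.64962152e-01]
 [ 1.64938433e-01 -2.92587283e-03 -9.86299525e-01]] [ 12.53129866 550.28027333 901.31871091]
{'time': 0.1, 'joint_positions': array([ 1.00698832e+00,  3.42613307e-01,  1.52490799e+00, -2.44910403e-05,
        1.27538352e+00, -1.46022096e-01]), 'dq': array([ 0.00058983, -0.00247143, -0.00309361, -0.00017969,  0.00070151,
        0.00122612]), 'tau': array([ 1.17514435e-03, -4.32003736e+01, -2.44695067e+01,  7.18549825e-02,
        5.26715477e-02, -1.01500052e-05]), 'tool_pos': array([212.81872936, 479.54406412, 226.13979391]), 'tcp_rot': array([-3.14029105e+00, -1.67752730e-04,  2.72381378e+00]), 'contact_force': array([-0.23536795, -0.29585161,  0.00898496]), 'moment': array([0.03903392, 0.02860499, 0.00959117]), 'finger_force': 0.0, 'grip_width': 91.55234393570937} 18.8
```

View pics/scene0.png

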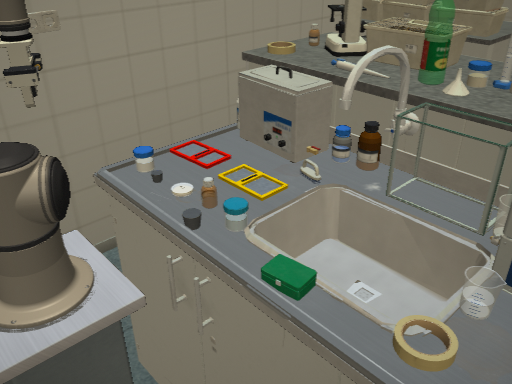

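View pics/top0.png

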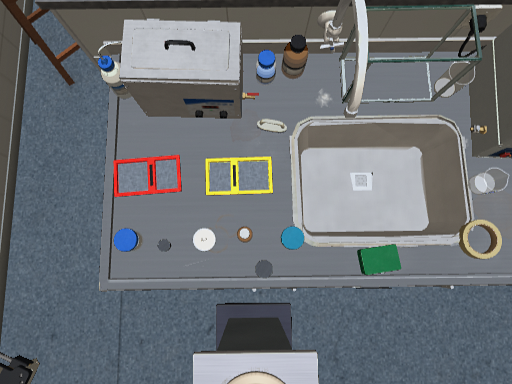

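The top view shows the row at blue jar (126,239), small stopper (164,245), petri dish (204,239), dropper (245,234) and teal jar (292,237). The red tray is at (147,175) with its large well on the left; the yellow tray is at (239,175) with its large well on the right.

Stopper candidates in top view are the grey one at (164,245), about 12 px wide, and the one at (264,268), about 17 px wide. The first is smaller and stands in the row, so it fits. I'll measure both and confirm in one crop.

```bash
cat > h.py <<'E'
import numpy as np,cv2
from plant import bot
def ray(n,uv,z):
    m=bot.camera_model(n);K,R,t=map(np.array,(m["camera_matrix"],m["R"],m["t"]))
    d=R.T@np.linalg.inv(K)@np.array([*uv,1.]);c=-R.T@t
    return (c+d*(z-c[2])/d[2])
def blobs(im,lo,hi,box):
    """colour blobs in box (u0,v0,u1,v1): merged hull of mask -> centre(minAreaRect), size"""
    h=cv2.cvtColor(im,cv2.COLOR_RGB2HSV);m=cv2.inRange(h,lo,hi)
    k=np.zeros_like(m);u0,v0,u1,v1=box;k[v0:v1,u0:u1]=m[v0:v1,u0:u1]
    n,l,s,c=cv2.connectedComponentsWithStats(k)
    i=1+np.argmax(s[1:,4]);p=np.argwhere(l==i)[:,::-1].astype(np.float32)
    return cv2.minAreaRect(p),s[i]
E
python3 - <<'E'
from h import *
im=bot.capture("top")
def show(nm,lo,hi,box,z):
    r,s=blobs(im,lo,hi,box);c=r[0]
    e=[ray("top",(c[0]+a,c[1]),z) for a in(-r[1][0]/2,r[1][0]/2)]
    print(nm,np.round(c,1),np.round(r[1],1),round(r[2],1),s,ray("top",c,z).round(1),"w",round(np.linalg.norm(e[0]-e[1]),1))
    return r
show("teal",(85,120,40),(110,255,255),(270,215,320,260),65)
show("blue",(100,120,40),(125,255,255),(105,215,150,260),65)
show("cap",(0,0,170),(179,60,255),(230,220,262,250),78)
show("petri",(0,0,150),(179,80,255),(185,220,225,260),15)
for nm,lo,hi,b in(("yel",(22,150,80),(35,255,255),(195,145,285,205)),("red",(0,180,80),(179,255,255),(105,145,190,205))):
    r=show(nm,lo,hi,b,12);print([ray("top",p,12).round(1)[:2] for p in cv2.boxPoints(r)])
show("stop",(0,0,0),(179,255,85),(150,230,180,258),27)
show("bigst",(0,0,0),(179,255,85),(248,255,282,280),30)
cv2.imwrite("pics/crop.png",cv2.resize(cv2.cvtColor(im[205:290,105:305],cv2.COLOR_RGB2BGR),None,fx=4,fy=4))
E
```

```text
teal [292. 237.] [22. 22.] 90.0 [281 226  23  23 414] [439.4 -94.9  65. ] w 55.3
blue [125.2 239.3] [21.9 24. ] 45.0 [114 228  24  24 440] [439.  323.9  65. ] w 55.0
cap [244.3 233.3] [9.2 8.5] 45.0 [240 228   9  11  75] [449.5  24.8  78. ] w 22.8
petri [204. 239.] [22. 22.] 90.0 [193 228  23  23 427] [439.5 132.7  15. ] w 58.3
yel [238.6 175.5] [36.5 66.2] 88.2 [206 157  67  38 818] [611.2  40.1  12. ] w 99.7
[array([660.8, 132.7]), array([664.5, -50. ]), array([562.4, -50.9]), array([558.9, 128.7])]
red [146.5 175.5] [36.  67.9] 85.5 [114 155  67  42 792] [614.2 291.9  12. ] w 98.5
[array([658.5, 390.5]), array([671.5, 204.5]), array([570.6, 194.7]), array([558.1, 377.6])]
stop [169.6 246.2] [1.3 6.3] 18.4 [168 243   3   7   7] [421.4 220.6  27. ] w 3.3
bigst [278. 276.] [6. 0.] 180.0 [275 276   7   1   7] [342.1 -59.8  30. ] w 15.4
```

View pics/crop.png

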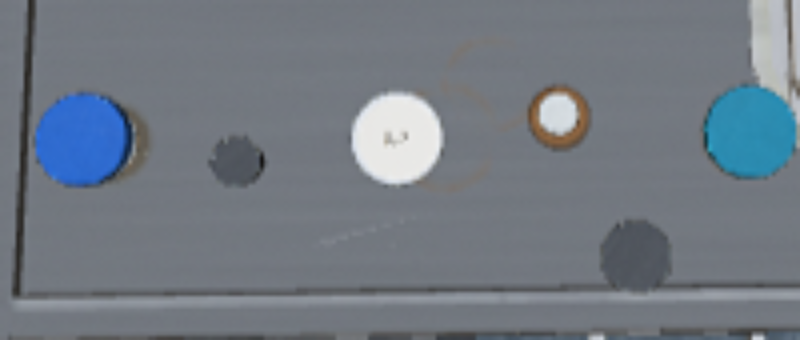

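The crop confirms it. The stopper at (164.0,245.2) is about 13.5 px, or 33 mm, and is the one meant. The one at (264,269) is about 17.5 px, or 43 mm, and is the larger distractor. Next I go to the teal jar and turn the gripper to close along x.

```bash
python3 -c "
from h import *
print(ray('top',(164.2,245.2),27),ray('top',(244.8,234.0),60))"
```

```text
[424.17706492 234.78505449  27.        ] [448.67235702  23.79286821  60.        ]
```

Emit:
carry_out(
  plan=[
    {"tx":19,"ty":-30,"rz":-0.0961},
    {"tx":19,"ty":-30,"rz":-0.0961},
    {"tx":19,"ty":-30,"rz":-0.0961},
    {"tx":19,"ty":-30,"rz":-0.0961},
    {"tx":19,"ty":-30,"rz":-0.0961},
    {"tx":19,"ty":-30,"rz":-0.0961},
    {"tx":19,"ty":-30,"rz":-0.0961},
    {"tx":19,"ty":-30,"rz":-0.0961},
    {"tx":19,"ty":-30,"rz":-0.0961},
    {"tx":19,"ty":-30,"rz":-0.0961},
    {"tx":19,"ty":-30,"rz":-0.0961},
    {"tx":18,"ty":-30,"rz":-0.0961},
  ],
  gripper=0,
)

```text
invalid input at $.plan[0]: expected keys tx, ty, tz, rx, ry, rz
```

Emit:
carry_out(
  plan=[
    {"tx":19,"ty":-30,"tz":0,"rx":0,"ry":0,"rz":-0.0961},
    {"tx":19,"ty":-30,"tz":0,"rx":0,"ry":0,"rz":-0.0961},
    {"tx":19,"ty":-30,"tz":0,"rx":0,"ry":0,"rz":-0.0961},
    {"tx":19,"ty":-30,"tz":0,"rx":0,"ry":0,"rz":-0.0961},
    {"tx":19,"ty":-30,"tz":0,"rx":0,"ry":0,"rz":-0.0961},
    {"tx":19,"ty":-30,"tz":0,"rx":0,"ry":0,"rz":-0.0961},
    {"tx":19,"ty":-30,"tz":0,"rx":0,"ry":0,"rz":-0.0961},
    {"tx":19,"ty":-30,"tz":0,"rx":0,"ry":0,"rz":-0.0961},
    {"tx":19,"ty":-30,"tz":0,"rx":0,"ry":0,"rz":-0.0961},
    {"tx":19,"ty":-30,"tz":0,"rx":0,"ry":0,"rz":-0.0961},
    {"tx":19,"ty":-30,"tz":0,"rx":0,"ry":0,"rz":-0.0961},
    {"tx":18,"ty":-30,"tz":0,"rx":0,"ry":0,"rz":-0.0961},
  ],
  gripper=0,
)

```text
time: 1.35
tool_pos: [440.5, 118.5, 226.6]
tcp_rot: [-3.141, -0.0, 1.566]
contact_force: [0.7, -0.5, 1.3]
grip_width: 92.1
finger_force: 0.0
```

Emit:
carry_out(
  plan=[
    {"tx":0,"ty":-35,"tz":-10,"rx":0,"ry":0,"rz":0},
    {"tx":0,"ty":-35,"tz":-10,"rx":0,"ry":0,"rz":0},
    {"tx":0,"ty":-35,"tz":-10,"rx":0,"ry":0,"rz":0},
    {"tx":0,"ty":-35,"tz":-10,"rx":0,"ry":0,"rz":0},
    {"tx":0,"ty":-35,"tz":-10,"rx":0,"ry":0,"rz":0},
    {"tx":0,"ty":-35,"tz":-10,"rx":0,"ry":0,"rz":0},
    {"tx":0,"ty":-5,"tz":-10,"rx":0,"ry":0,"rz":0},
    {"tx":0,"ty":0,"tz":0,"rx":0,"ry":0,"rz":0},
    {"tx":0,"ty":0,"tz":0,"rx":0,"ry":0,"rz":0},
  ],
)

```text
time: 2.25
tool_pos: [439.8, -94.3, 156.7]
tcp_rot: [-3.141, -0.001, 1.571]
contact_force: [0.2, 0.2, -0.0]
grip_width: 91.8
finger_force: 0.0
```

Emit:
carry_out(
  plan=[
    {"tx":0,"ty":0,"tz":-20,"rx":0,"ry":0,"rz":0},
    {"tx":0,"ty":0,"tz":-20,"rx":0,"ry":0,"rz":0},
    {"tx":0,"ty":0,"tz":-20,"rx":0,"ry":0,"rz":0},
    {"tx":0,"ty":0,"tz":-20,"rx":0,"ry":0,"rz":0},
    {"tx":0,"ty":0,"tz":-20,"rx":0,"ry":0,"rz":0},
    {"tx":0,"ty":0,"tz":-19,"rx":0,"ry":0,"rz":0},
    {"tx":0,"ty":0,"tz":0,"rx":0,"ry":0,"rz":0},
  ],
)

```text
time: 2.95
tool_pos: [439.0, -93.4, 36.6]
tcp_rot: [-3.138, -0.001, 1.572]
contact_force: [0.0, -0.5, -0.2]
grip_width: 91.5
finger_force: 0.0
```

Emit:
carry_out(
  plan=[
    {"tx":0,"ty":0,"tz":0,"rx":0,"ry":0,"rz":0},
    {"tx":0,"ty":0,"tz":0,"rx":0,"ry":0,"rz":0},
    {"tx":0,"ty":0,"tz":0,"rx":0,"ry":0,"rz":0},
    {"tx":0,"ty":0,"tz":0,"rx":0,"ry":0,"rz":0},
    {"tx":0,"ty":0,"tz":0,"rx":0,"ry":0,"rz":0},
    {"tx":0,"ty":0,"tz":0,"rx":0,"ry":0,"rz":0},
    {"tx":0,"ty":0,"tz":0,"rx":0,"ry":0,"rz":0},
    {"tx":0,"ty":0,"tz":0,"rx":0,"ry":0,"rz":0},
  ],
  gripper=1,
)

```text
time: 3.75
tool_pos: [440.2, -95.2, 38.2]
tcp_rot: [3.141, 0.0, 1.571]
contact_force: [-1.0, 1.5, 5.9]
grip_width: 58.1
finger_force: 30.0
```

Emit:
carry_out(
  plan=[
    {"tx":0,"ty":0,"tz":10,"rx":0,"ry":0,"rz":0},
    {"tx":0,"ty":0,"tz":20,"rx":0,"ry":0,"rz":0},
    {"tx":0,"ty":0,"tz":20,"rx":0,"ry":0,"rz":0},
    {"tx":0,"ty":0,"tz":20,"rx":0,"ry":0,"rz":0},
    {"tx":20,"ty":5,"tz":15,"rx":0,"ry":0,"rz":0},
    {"tx":25,"ty":15,"tz":15,"rx":0,"ry":0,"rz":0},
    {"tx":25,"ty":15,"tz":0,"rx":0,"ry":0,"rz":0},
    {"tx":25,"ty":15,"tz":0,"rx":0,"ry":0,"rz":0},
    {"tx":25,"ty":15,"tz":0,"rx":0,"ry":0,"rz":0},
    {"tx":25,"ty":15,"tz":0,"rx":0,"ry":0,"rz":0},
    {"tx":20,"ty":10,"tz":0,"rx":0,"ry":0,"rz":0},
    {"tx":7,"ty":5,"tz":0,"rx":0,"ry":0,"rz":0},
  ],
)

```text
time: 4.95
tool_pos: [613.3, 0.8, 137.8]
tcp_rot: [3.141, -0.0, 1.572]
contact_force: [0.3, -0.6, -0.8]
grip_width: 58.5
finger_force: 30.0
```

Emit:
carry_out(
  plan=[
    {"tx":0,"ty":0,"tz":-5,"rx":0,"ry":0,"rz":0},
    {"tx":0,"ty":0,"tz":-20,"rx":0,"ry":0,"rz":0},
    {"tx":0,"ty":0,"tz":-20,"rx":0,"ry":0,"rz":0},
    {"tx":0,"ty":0,"tz":-20,"rx":0,"ry":0,"rz":0},
    {"tx":0,"ty":0,"tz":-15,"rx":0,"ry":0,"rz":0},
    {"tx":0,"ty":0,"tz":-5,"rx":0,"ry":0,"rz":0},
    {"tx":0,"ty":0,"tz":-4,"rx":0,"ry":0,"rz":0},
    {"tx":0,"ty":0,"tz":0,"rx":0,"ry":0,"rz":0},
    {"tx":0,"ty":0,"tz":0,"rx":0,"ry":0,"rz":0},
  ],
)

```text
time: 5.85
tool_pos: [612.3, -0.3, 49.5]
tcp_rot: [3.14, 0.0, 1.57]
contact_force: [0.6, -0.4, -1.6]
grip_width: 58.6
finger_force: 30.0
```

Emit:
carry_out(
  plan=[
    {"tx":0,"ty":0,"tz":-3,"rx":0,"ry":0,"rz":0},
    {"tx":0,"ty":0,"tz":-2,"rx":0,"ry":0,"rz":0},
    {"tx":0,"ty":0,"tz":-1,"rx":0,"ry":0,"rz":0},
    {"tx":0,"ty":0,"tz":-1,"rx":0,"ry":0,"rz":0},
    {"tx":0,"ty":0,"tz":0,"rx":0,"ry":0,"rz":0},
    {"tx":0,"ty":0,"tz":0,"rx":0,"ry":0,"rz":0},
  ],
)

```text
time: 6.45
tool_pos: [612.0, -0.1, 42.3]
tcp_rot: [3.141, 0.0, 1.571]
contact_force: [-3.3, 0.4, 5.3]
grip_width: 58.1
finger_force: 30.0
```

```bash
python3 - <<'E'
from h import *
a=bot.capture("scene")[100:260,110:330]
cv2.imwrite("pics/s1.png",cv2.resize(cv2.cvtColor(a,cv2.COLOR_RGB2BGR),None,fx=3,fy=3))
E
```

```text
(no output)
```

View pics/s1.png

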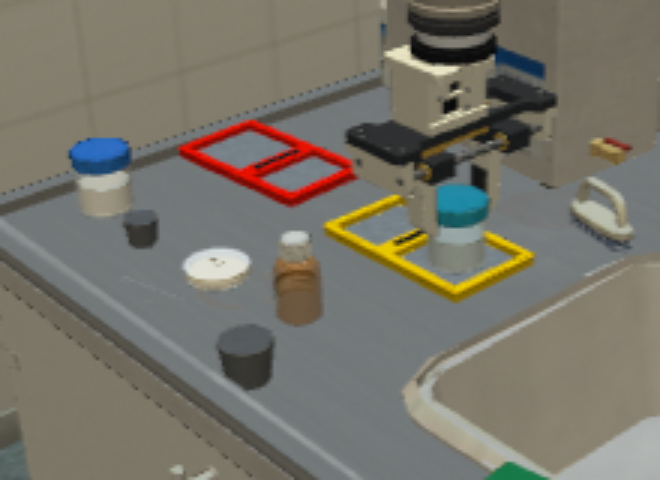

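The crop shows the teal jar upright inside the yellow tray's large well at about (458,230), with about 5 N of floor contact. Releasing.

Emit:
carry_out(
  plan=[
    {"tx":0,"ty":0,"tz":0,"rx":0,"ry":0,"rz":0},
    {"tx":0,"ty":0,"tz":0,"rx":0,"ry":0,"rz":0},
    {"tx":0,"ty":0,"tz":0,"rx":0,"ry":0,"rz":0},
    {"tx":0,"ty":0,"tz":0,"rx":0,"ry":0,"rz":0},
    {"tx":0,"ty":0,"tz":0,"rx":0,"ry":0,"rz":0},
    {"tx":0,"ty":0,"tz":0,"rx":0,"ry":0,"rz":0},
    {"tx":0,"ty":0,"tz":10,"rx":0,"ry":0,"rz":0},
    {"tx":0,"ty":0,"tz":20,"rx":0,"ry":0,"rz":0},
    {"tx":0,"ty":0,"tz":30,"rx":0,"ry":0,"rz":0},
    {"tx":0,"ty":0,"tz":30,"rx":0,"ry":0,"rz":0},
    {"tx":0,"ty":0,"tz":10,"rx":0,"ry":0,"rz":0},
  ],
  gripper=0,
)

```text
time: 7.6
tool_pos: [613.7, -0.3, 145.9]
tcp_rot: [3.135, 0.001, 1.571]
contact_force: [-0.6, 0.1, 0.5]
grip_width: 91.9
finger_force: 0.0
```

Emit:
carry_out(
  plan=[
    {"tx":-20,"ty":4,"tz":0,"rx":0,"ry":0,"rz":0},
    {"tx":-35,"ty":5,"tz":0,"rx":0,"ry":0,"rz":0},
    {"tx":-40,"ty":5,"tz":0,"rx":0,"ry":0,"rz":0},
    {"tx":-40,"ty":5,"tz":0,"rx":0,"ry":0,"rz":0},
    {"tx":-28,"ty":5,"tz":0,"rx":0,"ry":0,"rz":0},
    {"tx":0,"ty":0,"tz":0,"rx":0,"ry":0,"rz":0},
    {"tx":0,"ty":0,"tz":0,"rx":0,"ry":0,"rz":0},
  ],
)

```text
time: 8.3
tool_pos: [449.3, 23.8, 142.1]
tcp_rot: [3.14, 0.0, 1.571]
contact_force: [0.6, -0.1, -0.2]
grip_width: 91.9
finger_force: 0.0
```

Emit:
carry_out(
  plan=[
    {"tx":0,"ty":0,"tz":-20,"rx":0,"ry":0,"rz":0},
    {"tx":0,"ty":0,"tz":-25,"rx":0,"ry":0,"rz":0},
    {"tx":0,"ty":0,"tz":-25,"rx":0,"ry":0,"rz":0},
    {"tx":0,"ty":0,"tz":-25,"rx":0,"ry":0,"rz":0},
    {"tx":0,"ty":0,"tz":-18,"rx":0,"ry":0,"rz":0},
    {"tx":0,"ty":0,"tz":-8,"rx":0,"ry":0,"rz":0},
    {"tx":0,"ty":0,"tz":0,"rx":0,"ry":0,"rz":0},
    {"tx":0,"ty":0,"tz":0,"rx":0,"ry":0,"rz":0},
  ],
)

```text
time: 9.1
tool_pos: [449.9, 23.7, 21.1]
tcp_rot: [3.141, 0.0, 1.571]
contact_force: [-0.1, -0.8, -0.4]
grip_width: 91.5
finger_force: 0.0
```

Emit:
carry_out(
  plan=[
    {"tx":0,"ty":0,"tz":0,"rx":0,"ry":0,"rz":0},
    {"tx":0,"ty":0,"tz":0,"rx":0,"ry":0,"rz":0},
    {"tx":0,"ty":0,"tz":0,"rx":0,"ry":0,"rz":0},
    {"tx":0,"ty":0,"tz":0,"rx":0,"ry":0,"rz":0},
    {"tx":0,"ty":0,"tz":0,"rx":0,"ry":0,"rz":0},
    {"tx":0,"ty":0,"tz":0,"rx":0,"ry":0,"rz":0},
    {"tx":0,"ty":0,"tz":0,"rx":0,"ry":0,"rz":0},
    {"tx":0,"ty":0,"tz":0,"rx":0,"ry":0,"rz":0},
    {"tx":0,"ty":0,"tz":0,"rx":0,"ry":0,"rz":0},
    {"tx":0,"ty":0,"tz":0,"rx":0,"ry":0,"rz":0},
  ],
  gripper=1,
)

```text
time: 10.1
tool_pos: [449.1, 23.9, 20.8]
tcp_rot: [3.141, 0.0, 1.571]
contact_force: [1.3, -0.6, 0.2]
grip_width: 39.7
finger_force: 30.0
```

Emit:
carry_out(
  plan=[
    {"tx":0,"ty":0,"tz":10,"rx":0,"ry":0,"rz":0},
    {"tx":0,"ty":0,"tz":20,"rx":0,"ry":0,"rz":0},
    {"tx":0,"ty":0,"tz":25,"rx":0,"ry":0,"rz":0},
    {"tx":10,"ty":10,"tz":20,"rx":0,"ry":0,"rz":0},
    {"tx":20,"ty":15,"tz":5,"rx":0,"ry":0,"rz":0},
    {"tx":25,"ty":15,"tz":0,"rx":0,"ry":0,"rz":0},
    {"tx":30,"ty":15,"tz":0,"rx":0,"ry":0,"rz":0},
    {"tx":30,"ty":10,"tz":0,"rx":0,"ry":0,"rz":0},
    {"tx":25,"ty":3,"tz":0,"rx":0,"ry":0,"rz":0},
    {"tx":15,"ty":0,"tz":0,"rx":0,"ry":0,"rz":0},
    {"tx":6,"ty":0,"tz":0,"rx":0,"ry":0,"rz":0},
    {"tx":0,"ty":0,"tz":0,"rx":0,"ry":0,"rz":0},
  ],
)

```text
time: 11.3
tool_pos: [610.0, 91.8, 100.8]
tcp_rot: [-3.141, 0.0, 1.57]
contact_force: [-0.1, -0.2, -1.1]
grip_width: 39.7
finger_force: 30.0
```

Emit:
carry_out(
  plan=[
    {"tx":0,"ty":0,"tz":-15,"rx":0,"ry":0,"rz":0},
    {"tx":0,"ty":0,"tz":-20,"rx":0,"ry":0,"rz":0},
    {"tx":0,"ty":0,"tz":-20,"rx":0,"ry":0,"rz":0},
    {"tx":0,"ty":0,"tz":-10,"rx":0,"ry":0,"rz":0},
    {"tx":0,"ty":0,"tz":-5,"rx":0,"ry":0,"rz":0},
    {"tx":0,"ty":0,"tz":-3,"rx":0,"ry":0,"rz":0},
    {"tx":0,"ty":0,"tz":-2,"rx":0,"ry":0,"rz":0},
    {"tx":0,"ty":0,"tz":-1,"rx":0,"ry":0,"rz":0},
    {"tx":0,"ty":0,"tz":0,"rx":0,"ry":0,"rz":0},
    {"tx":0,"ty":0,"tz":0,"rx":0,"ry":0,"rz":0},
  ],
)

```text
time: 12.3
tool_pos: [610.2, 91.9, 25.1]
tcp_rot: [3.141, -0.0, 1.571]
contact_force: [-0.0, -0.2, -1.2]
grip_width: 39.8
finger_force: 30.0
```

```bash
python3 - <<'E'
from h import *
a=bot.capture("scene")[100:260,110:330]
cv2.imwrite("pics/s2.png",cv2.resize(cv2.cvtColor(a,cv2.COLOR_RGB2BGR),None,fx=3,fy=3))
E
```

```text
(no output)
```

View pics/s2.png

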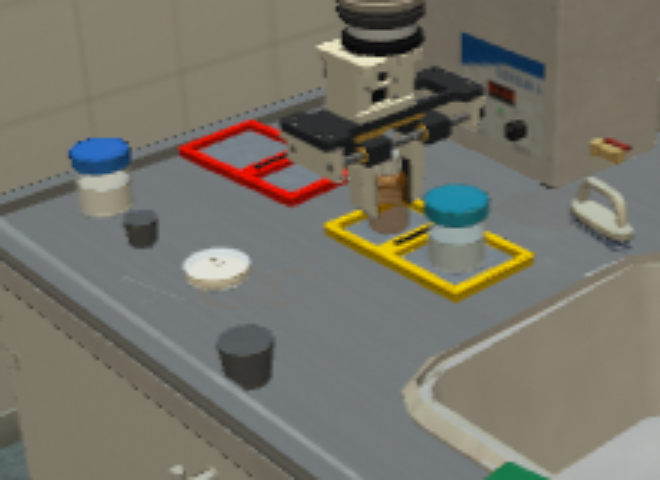

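The crop shows the bottle at (390,205) in the small well and the teal jar standing at (458,230). The force reading shows no floor contact yet, so I lower a little further.

Emit:
carry_out(
  plan=[
    {"tx":0,"ty":0,"tz":-1,"rx":0,"ry":0,"rz":0},
    {"tx":0,"ty":0,"tz":0,"rx":0,"ry":0,"rz":0},
    {"tx":0,"ty":0,"tz":0,"rx":0,"ry":0,"rz":0},
  ],
)

```text
time: 12.65
tool_pos: [610.3, 91.9, 24.8]
tcp_rot: [3.141, 0.0, 1.571]
contact_force: [-2.6, -0.5, 5.7]
grip_width: 39.6
finger_force: 30.0
```

Emit:
carry_out(
  plan=[
    {"tx":0,"ty":0,"tz":0,"rx":0,"ry":0,"rz":0},
    {"tx":0,"ty":0,"tz":0,"rx":0,"ry":0,"rz":0},
    {"tx":0,"ty":0,"tz":0,"rx":0,"ry":0,"rz":0},
    {"tx":0,"ty":0,"tz":0,"rx":0,"ry":0,"rz":0},
    {"tx":0,"ty":0,"tz":0,"rx":0,"ry":0,"rz":0},
    {"tx":0,"ty":0,"tz":0,"rx":0,"ry":0,"rz":0},
    {"tx":0,"ty":0,"tz":10,"rx":0,"ry":0,"rz":0},
    {"tx":0,"ty":0,"tz":20,"rx":0,"ry":0,"rz":0},
    {"tx":0,"ty":0,"tz":30,"rx":0,"ry":0,"rz":0},
    {"tx":0,"ty":0,"tz":30,"rx":0,"ry":0,"rz":0},
    {"tx":0,"ty":0,"tz":20,"rx":0,"ry":0,"rz":0},
    {"tx":0,"ty":0,"tz":10,"rx":0,"ry":0,"rz":0},
  ],
  gripper=0,
)

```text
time: 13.85
tool_pos: [611.0, 91.9, 146.8]
tcp_rot: [3.137, -0.0, 1.571]
contact_force: [-0.3, 0.2, 0.7]
grip_width: 92.0
finger_force: 0.0
```

Emit:
carry_out(
  plan=[
    {"tx":-19,"ty":26,"tz":0,"rx":0,"ry":0,"rz":0},
    {"tx":-19,"ty":26,"tz":0,"rx":0,"ry":0,"rz":0},
    {"tx":-19,"ty":26,"tz":0,"rx":0,"ry":0,"rz":0},
    {"tx":-19,"ty":26,"tz":0,"rx":0,"ry":0,"rz":0},
    {"tx":-19,"ty":26,"tz":0,"rx":0,"ry":0,"rz":0},
    {"tx":-19,"ty":26,"tz":0,"rx":0,"ry":0,"rz":0},
    {"tx":-19,"ty":26,"tz":0,"rx":0,"ry":0,"rz":0},
    {"tx":-19,"ty":26,"tz":0,"rx":0,"ry":0,"rz":0},
    {"tx":-19,"ty":24,"tz":0,"rx":0,"ry":0,"rz":0},
    {"tx":0,"ty":0,"tz":0,"rx":0,"ry":0,"rz":0},
    {"tx":0,"ty":0,"tz":0,"rx":0,"ry":0,"rz":0},
  ],
)

```text
time: 14.95
tool_pos: [438.7, 324.0, 143.6]
tcp_rot: [-3.141, 0.001, 1.572]
contact_force: [0.1, 1.1, 0.6]
grip_width: 91.9
finger_force: 0.0
```

Emit:
carry_out(
  plan=[
    {"tx":0,"ty":0,"tz":-20,"rx":0,"ry":0,"rz":0},
    {"tx":0,"ty":0,"tz":-25,"rx":0,"ry":0,"rz":0},
    {"tx":0,"ty":0,"tz":-25,"rx":0,"ry":0,"rz":0},
    {"tx":0,"ty":0,"tz":-20,"rx":0,"ry":0,"rz":0},
    {"tx":0,"ty":0,"tz":-10,"rx":0,"ry":0,"rz":0},
    {"tx":0,"ty":0,"tz":-6,"rx":0,"ry":0,"rz":0},
    {"tx":0,"ty":0,"tz":0,"rx":0,"ry":0,"rz":0},
    {"tx":0,"ty":0,"tz":0,"rx":0,"ry":0,"rz":0},
  ],
)

```text
time: 15.75
tool_pos: [439.7, 323.9, 38.5]
tcp_rot: [3.14, -0.001, 1.57]
contact_force: [-0.4, 0.1, -0.1]
grip_width: 91.7
finger_force: 0.0
```

Emit:
carry_out(
  plan=[
    {"tx":0,"ty":0,"tz":0,"rx":0,"ry":0,"rz":0},
    {"tx":0,"ty":0,"tz":0,"rx":0,"ry":0,"rz":0},
    {"tx":0,"ty":0,"tz":0,"rx":0,"ry":0,"rz":0},
    {"tx":0,"ty":0,"tz":0,"rx":0,"ry":0,"rz":0},
    {"tx":0,"ty":0,"tz":0,"rx":0,"ry":0,"rz":0},
    {"tx":0,"ty":0,"tz":0,"rx":0,"ry":0,"rz":0},
    {"tx":0,"ty":0,"tz":0,"rx":0,"ry":0,"rz":0},
    {"tx":0,"ty":0,"tz":0,"rx":0,"ry":0,"rz":0},
  ],
  gripper=1,
)

```text
time: 16.55
tool_pos: [439.0, 323.9, 37.9]
tcp_rot: [3.141, -0.0, 1.571]
contact_force: [-0.0, 0.3, 1.7]
grip_width: 58.2
finger_force: 30.0
```

Emit:
carry_out(
  plan=[
    {"tx":0,"ty":0,"tz":10,"rx":0,"ry":0,"rz":0},
    {"tx":0,"ty":0,"tz":20,"rx":0,"ry":0,"rz":0},
    {"tx":10,"ty":0,"tz":20,"rx":0,"ry":0,"rz":0},
    {"tx":20,"ty":2,"tz":10,"rx":0,"ry":0,"rz":0},
    {"tx":30,"ty":2,"tz":0,"rx":0,"ry":0,"rz":0},
    {"tx":30,"ty":2,"tz":0,"rx":0,"ry":0,"rz":0},
    {"tx":30,"ty":2,"tz":0,"rx":0,"ry":0,"rz":0},
    {"tx":25,"ty":0,"tz":0,"rx":0,"ry":0,"rz":0},
    {"tx":20,"ty":0,"tz":0,"rx":0,"ry":0,"rz":0},
    {"tx":8,"ty":0,"tz":0,"rx":0,"ry":0,"rz":0},
    {"tx":0,"ty":0,"tz":0,"rx":0,"ry":0,"rz":0},
  ],
)

```text
time: 17.65
tool_pos: [612.4, 331.5, 97.4]
tcp_rot: [-3.141, 0.0, 1.57]
contact_force: [-0.4, 1.1, -1.7]
grip_width: 58.5
finger_force: 30.0
```

Emit:
carry_out(
  plan=[
    {"tx":0,"ty":0,"tz":-10,"rx":0,"ry":0,"rz":0},
    {"tx":0,"ty":0,"tz":-20,"rx":0,"ry":0,"rz":0},
    {"tx":0,"ty":0,"tz":-10,"rx":0,"ry":0,"rz":0},
    {"tx":0,"ty":0,"tz":-8,"rx":0,"ry":0,"rz":0},
    {"tx":0,"ty":0,"tz":-4,"rx":0,"ry":0,"rz":0},
    {"tx":0,"ty":0,"tz":-2,"rx":0,"ry":0,"rz":0},
    {"tx":0,"ty":0,"tz":-1,"rx":0,"ry":0,"rz":0},
    {"tx":0,"ty":0,"tz":-1,"rx":0,"ry":0,"rz":0},
    {"tx":0,"ty":0,"tz":0,"rx":0,"ry":0,"rz":0},
    {"tx":0,"ty":0,"tz":0,"rx":0,"ry":0,"rz":0},
  ],
)

```text
time: 18.65
tool_pos: [612.2, 331.9, 42.1]
tcp_rot: [3.141, -0.0, 1.571]
contact_force: [0.5, -0.0, -1.7]
grip_width: 58.5
finger_force: 30.0
```

```bash
python3 - <<'E'
from h import *
a=bot.capture("scene")[100:260,110:330]
cv2.imwrite("pics/s3.png",cv2.resize(cv2.cvtColor(a,cv2.COLOR_RGB2BGR),None,fx=3,fy=3))
E
```

```text
(no output)
```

View pics/s3.png

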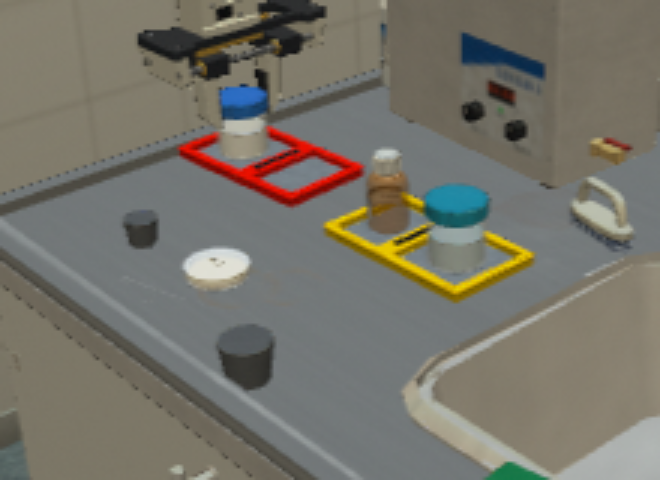

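The crop shows the blue jar at (243,125) over the red tray's large well, with the bottle at (388,195) and the teal jar upright in the yellow tray. I lower the last bit, release, and go over the small stopper.

Emit:
carry_out(
  plan=[
    {"tx":0,"ty":0,"tz":-1,"rx":0,"ry":0,"rz":0},
    {"tx":0,"ty":0,"tz":0,"rx":0,"ry":0,"rz":0},
    {"tx":0,"ty":0,"tz":0,"rx":0,"ry":0,"rz":0},
  ],
)

```text
time: 19.0
tool_pos: [612.2, 331.9, 41.9]
tcp_rot: [3.141, -0.0, 1.571]
contact_force: [-2.5, -1.4, 5.4]
grip_width: 58.1
finger_force: 30.0
```

Emit:
carry_out(
  plan=[
    {"tx":0,"ty":0,"tz":0,"rx":0,"ry":0,"rz":0},
    {"tx":0,"ty":0,"tz":0,"rx":0,"ry":0,"rz":0},
    {"tx":0,"ty":0,"tz":0,"rx":0,"ry":0,"rz":0},
    {"tx":0,"ty":0,"tz":0,"rx":0,"ry":0,"rz":0},
    {"tx":0,"ty":0,"tz":0,"rx":0,"ry":0,"rz":0},
    {"tx":0,"ty":0,"tz":0,"rx":0,"ry":0,"rz":0},
    {"tx":0,"ty":0,"tz":10,"rx":0,"ry":0,"rz":0},
    {"tx":0,"ty":0,"tz":20,"rx":0,"ry":0,"rz":0},
    {"tx":0,"ty":0,"tz":30,"rx":0,"ry":0,"rz":0},
    {"tx":0,"ty":0,"tz":30,"rx":0,"ry":0,"rz":0},
    {"tx":0,"ty":0,"tz":10,"rx":0,"ry":0,"rz":0},
  ],
  gripper=0,
)

```text
time: 20.1
tool_pos: [613.6, 332.6, 145.5]
tcp_rot: [3.135, -0.003, 1.571]
contact_force: [0.2, 0.1, 0.6]
grip_width: 91.8
finger_force: 0.0
```

Emit:
carry_out(
  plan=[
    {"tx":-28,"ty":-14,"tz":0,"rx":0,"ry":0,"rz":0},
    {"tx":-28,"ty":-14,"tz":0,"rx":0,"ry":0,"rz":0},
    {"tx":-28,"ty":-14,"tz":0,"rx":0,"ry":0,"rz":0},
    {"tx":-28,"ty":-14,"tz":0,"rx":0,"ry":0,"rz":0},
    {"tx":-28,"ty":-14,"tz":0,"rx":0,"ry":0,"rz":0},
    {"tx":-28,"ty":-14,"tz":0,"rx":0,"ry":0,"rz":0},
    {"tx":-20,"ty":-13,"tz":0,"rx":0,"ry":0,"rz":0},
    {"tx":0,"ty":0,"tz":-20,"rx":0,"ry":0,"rz":0},
    {"tx":0,"ty":0,"tz":-25,"rx":0,"ry":0,"rz":0},
    {"tx":0,"ty":0,"tz":-25,"rx":0,"ry":0,"rz":0},
    {"tx":0,"ty":0,"tz":0,"rx":0,"ry":0,"rz":0},
    {"tx":0,"ty":0,"tz":0,"rx":0,"ry":0,"rz":0},
  ],
)

```text
time: 21.3
tool_pos: [423.9, 234.8, 70.8]
tcp_rot: [-3.141, 0.0, 1.571]
contact_force: [-0.5, -1.0, 0.4]
grip_width: 91.4
finger_force: 0.0
```

Emit:
carry_out(
  plan=[
    {"tx":0,"ty":0,"tz":-20,"rx":0,"ry":0,"rz":0},
    {"tx":0,"ty":0,"tz":-20,"rx":0,"ry":0,"rz":0},
    {"tx":0,"ty":0,"tz":-15,"rx":0,"ry":0,"rz":0},
    {"tx":0,"ty":0,"tz":-8,"rx":0,"ry":0,"rz":0},
    {"tx":0,"ty":0,"tz":0,"rx":0,"ry":0,"rz":0},
    {"tx":0,"ty":0,"tz":0,"rx":0,"ry":0,"rz":0},
  ],
)

```text
time: 21.9
tool_pos: [424.7, 235.2, 8.7]
tcp_rot: [3.14, -0.001, 1.571]
contact_force: [-0.2, 0.2, -0.0]
grip_width: 91.3
finger_force: 0.0
```

Emit:
carry_out(
  plan=[
    {"tx":0,"ty":0,"tz":0,"rx":0,"ry":0,"rz":0},
    {"tx":0,"ty":0,"tz":0,"rx":0,"ry":0,"rz":0},
    {"tx":0,"ty":0,"tz":0,"rx":0,"ry":0,"rz":0},
    {"tx":0,"ty":0,"tz":0,"rx":0,"ry":0,"rz":0},
    {"tx":0,"ty":0,"tz":0,"rx":0,"ry":0,"rz":0},
    {"tx":0,"ty":0,"tz":0,"rx":0,"ry":0,"rz":0},
    {"tx":0,"ty":0,"tz":0,"rx":0,"ry":0,"rz":0},
    {"tx":0,"ty":0,"tz":0,"rx":0,"ry":0,"rz":0},
    {"tx":0,"ty":0,"tz":0,"rx":0,"ry":0,"rz":0},
    {"tx":0,"ty":0,"tz":0,"rx":0,"ry":0,"rz":0},
  ],
  gripper=1,
)

```text
time: 22.9
tool_pos: [424.0, 234.8, 7.7]
tcp_rot: [3.142, 0.0, 1.571]
contact_force: [1.1, 0.2, 0.5]
grip_width: 29.8
finger_force: 30.0
```

Emit:
carry_out(
  plan=[
    {"tx":0,"ty":0,"tz":5,"rx":0,"ry":0,"rz":0},
    {"tx":0,"ty":0,"tz":10,"rx":0,"ry":0,"rz":0},
    {"tx":0,"ty":0,"tz":15,"rx":0,"ry":0,"rz":0},
    {"tx":0,"ty":0,"tz":10,"rx":0,"ry":0,"rz":0},
    {"tx":0,"ty":0,"tz":0,"rx":0,"ry":0,"rz":0},
  ],
)

```text
time: 23.4
tool_pos: [425.1, 235.3, 49.5]
tcp_rot: [3.138, -0.001, 1.571]
contact_force: [0.0, -0.4, -1.3]
grip_width: 29.6
finger_force: 30.0
```

```bash
python3 - <<'E'
from h import *
a=bot.capture("scene")[100:220,110:270]
cv2.imwrite("pics/s4.png",cv2.resize(cv2.cvtColor(a,cv2.COLOR_RGB2BGR),None,fx=4,fy=4))
E
```

```text
(no output)
```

View pics/s4.png

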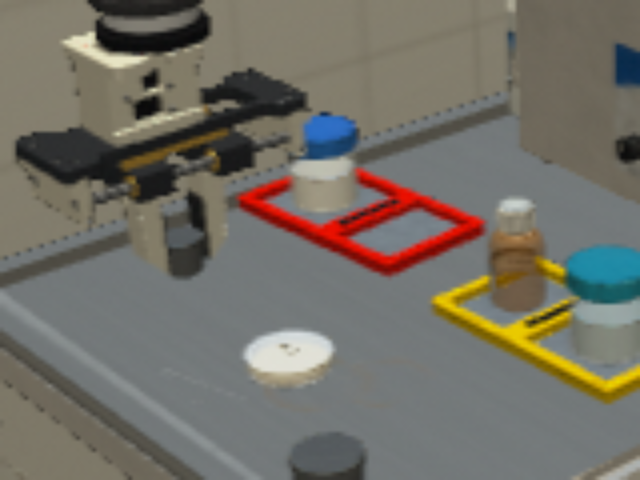

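The crop shows the small stopper held upright at (185,250), wide end up, with the other three standing in their wells. Carrying it to the red small well.

Emit:
carry_out(
  plan=[
    {"tx":10,"ty":0,"tz":0,"rx":0,"ry":0,"rz":0},
    {"tx":20,"ty":0,"tz":0,"rx":0,"ry":0,"rz":0},
    {"tx":25,"ty":1,"tz":0,"rx":0,"ry":0,"rz":0},
    {"tx":25,"ty":1,"tz":0,"rx":0,"ry":0,"rz":0},
    {"tx":25,"ty":1,"tz":0,"rx":0,"ry":0,"rz":0},
    {"tx":25,"ty":1,"tz":0,"rx":0,"ry":0,"rz":0},
    {"tx":25,"ty":1,"tz":0,"rx":0,"ry":0,"rz":0},
    {"tx":20,"ty":0,"tz":0,"rx":0,"ry":0,"rz":0},
    {"tx":13,"ty":0,"tz":0,"rx":0,"ry":0,"rz":0},
    {"tx":6,"ty":0,"tz":0,"rx":0,"ry":0,"rz":0},
    {"tx":0,"ty":0,"tz":0,"rx":0,"ry":0,"rz":0},
  ],
)

```text
time: 24.55
tool_pos: [618.4, 239.5, 46.7]
tcp_rot: [-3.141, 0.0, 1.57]
contact_force: [-0.6, 0.9, -0.3]
grip_width: 29.9
finger_force: 30.0
```

Emit:
carry_out(
  plan=[
    {"tx":0,"ty":0,"tz":-10,"rx":0,"ry":0,"rz":0},
    {"tx":0,"ty":0,"tz":-10,"rx":0,"ry":0,"rz":0},
    {"tx":0,"ty":0,"tz":-6,"rx":0,"ry":0,"rz":0},
    {"tx":0,"ty":0,"tz":-4,"rx":0,"ry":0,"rz":0},
    {"tx":0,"ty":0,"tz":-2,"rx":0,"ry":0,"rz":0},
    {"tx":0,"ty":0,"tz":-2,"rx":0,"ry":0,"rz":0},
    {"tx":0,"ty":0,"tz":-1,"rx":0,"ry":0,"rz":0},
    {"tx":0,"ty":0,"tz":0,"rx":0,"ry":0,"rz":0},
    {"tx":0,"ty":0,"tz":0,"rx":0,"ry":0,"rz":0},
  ],
)

```text
time: 25.45
tool_pos: [618.2, 239.9, 13.0]
tcp_rot: [3.141, -0.0, 1.571]
contact_force: [0.0, 0.1, -0.1]
grip_width: 29.8
finger_force: 30.0
```

```bash
python3 - <<'E'
from h import *
a=bot.capture("scene")[100:220,110:270]
cv2.imwrite("pics/s5.png",cv2.resize(cv2.cvtColor(a,cv2.COLOR_RGB2BGR),None,fx=4,fy=4))
E
```

```text
(no output)
```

View pics/s5.png

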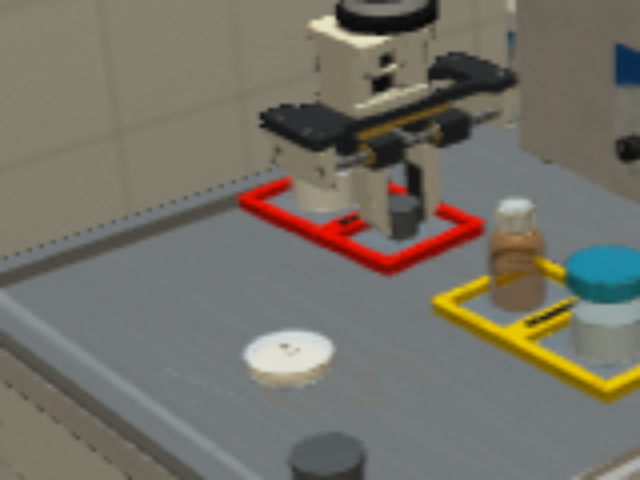

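The crop shows the stopper upright over the red small well at (404,218). About 1 mm remains.

Emit:
carry_out(
  plan=[
    {"tx":0,"ty":0,"tz":-1,"rx":0,"ry":0,"rz":0},
    {"tx":0,"ty":0,"tz":-0.5,"rx":0,"ry":0,"rz":0},
    {"tx":0,"ty":0,"tz":0,"rx":0,"ry":0,"rz":0},
    {"tx":0,"ty":0,"tz":0,"rx":0,"ry":0,"rz":0},
  ],
)

```text
time: 25.9
tool_pos: [618.2, 239.9, 11.7]
tcp_rot: [3.141, -0.0, 1.571]
contact_force: [-0.8, -0.2, 4.3]
grip_width: 29.8
finger_force: 30.0
```

Emit:
carry_out(
  plan=[
    {"tx":0,"ty":0,"tz":0,"rx":0,"ry":0,"rz":0},
    {"tx":0,"ty":0,"tz":0,"rx":0,"ry":0,"rz":0},
    {"tx":0,"ty":0,"tz":0,"rx":0,"ry":0,"rz":0},
    {"tx":0,"ty":0,"tz":0,"rx":0,"ry":0,"rz":0},
  ],
  gripper=0.58,
)

```text
time: 26.3
tool_pos: [617.9, 239.8, 10.9]
tcp_rot: [-3.141, 0.0, 1.571]
contact_force: [0.2, 0.0, 0.4]
grip_width: 38.7
finger_force: 0.0
```

Released. I rise straight up, then back off.

Emit:
carry_out(
  plan=[
    {"tx":0,"ty":0,"tz":5,"rx":0,"ry":0,"rz":0},
    {"tx":0,"ty":0,"tz":10,"rx":0,"ry":0,"rz":0},
    {"tx":0,"ty":0,"tz":20,"rx":0,"ry":0,"rz":0},
    {"tx":0,"ty":0,"tz":30,"rx":0,"ry":0,"rz":0},
    {"tx":0,"ty":0,"tz":35,"rx":0,"ry":0,"rz":0},
    {"tx":0,"ty":0,"tz":35,"rx":0,"ry":0,"rz":0},
    {"tx":0,"ty":0,"tz":20,"rx":0,"ry":0,"rz":0},
  ],
)

```text
time: 27.0
tool_pos: [619.2, 240.2, 170.9]
tcp_rot: [3.136, -0.001, 1.571]
contact_force: [1.1, -0.0, 0.5]
grip_width: 38.3
finger_force: 0.0
```

Emit:
carry_out(
  plan=[
    {"tx":-30,"ty":20,"tz":5,"rx":0,"ry":0,"rz":0},
    {"tx":-30,"ty":20,"tz":5,"rx":0,"ry":0,"rz":0},
    {"tx":-30,"ty":20,"tz":5,"rx":0,"ry":0,"rz":0},
    {"tx":-30,"ty":20,"tz":5,"rx":0,"ry":0,"rz":0},
    {"tx":-30,"ty":20,"tz":5,"rx":0,"ry":0,"rz":0},
    {"tx":-30,"ty":20,"tz":5,"rx":0,"ry":0,"rz":0},
    {"tx":-30,"ty":20,"tz":0,"rx":0,"ry":0,"rz":0},
    {"tx":0,"ty":0,"tz":0,"rx":0,"ry":0,"rz":0},
    {"tx":0,"ty":0,"tz":0,"rx":0,"ry":0,"rz":0},
  ],
)

```text
time: 27.9
tool_pos: [407.8, 380.3, 197.3]
tcp_rot: [3.14, -0.001, 1.572]
contact_force: [0.4, 0.4, 0.1]
grip_width: 38.8
finger_force: 0.0
```

```bash
python3 - <<'E'
from h import *
a=bot.capture("scene")[110:240,110:300];b=bot.capture("top")[145:285,100:300]
f=lambda x:cv2.resize(cv2.cvtColor(x,cv2.COLOR_RGB2BGR),(800,300) if 0 else (570,int(570*x.shape[0]/x.shape[1])))
cv2.imwrite("pics/s6.png",f(a));cv2.imwrite("pics/t6.png",f(b))
E
```

```text
(no output)
```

View pics/s6.png

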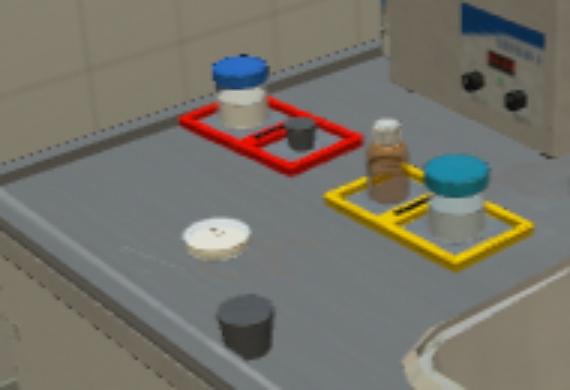

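View pics/t6.png

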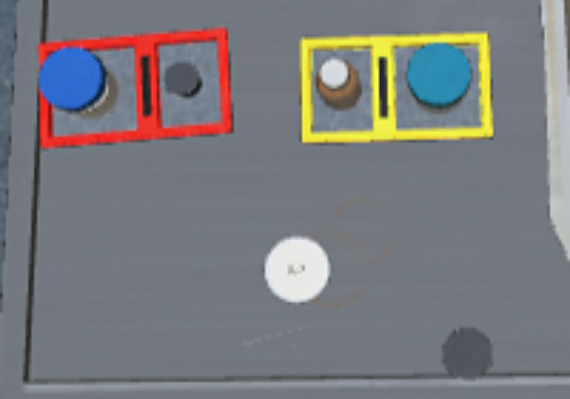

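All four stand upright in their wells in both views: top crop blue jar (73,79), stopper (183,79), bottle (335,80), teal jar (439,75). The petri dish and the large stopper have not moved.

```bash
python3 -c "
from plant import bot
print(bot.close_job())"
```

```text
the job is handed in; nothing more can be done
None
```

Both kits are made up and the job is handed in at about 28 s: teal jar and dropper bottle in the yellow tray, blue jar and small stopper in the red tray, all upright and released.

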